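Lid the blue parts box and register it on the labelling board

TASK

Put the lid that belongs to it, blue and of the same size, on the open blue parts box on the plywood labelling board, fully home, and let go of it. Then slide the closed box along the board, without lifting it, snug into the corner of the two metal stops, with its long side against the far stop and its end against the stop on the robot's left. Leave the other two lids and the yellow box where they are.

Things in the scene. Friction and masses are not known exactly. Their poses are not given: they have to be found in the camera images.
- board: Fixed plywood labelling board, 240 x 240 x 6 mm, with two aluminium stop bars 12 mm thick standing 30 mm above its top: the far stop runs along its +x edge, the left stop along its +y edge (180 mm long, from x = -75 to +105 mm). Both other sides are open. Origin: centre of its underside; x and y along its edges.
- stop_corner (a point): Inner corner where the two stops' faces meet, at the board's top face (6 mm above the table). Axes as the board's: the far stop's face is its plane x = 0, the left stop's face its plane y = 0; the free board lies to -x and -y. The box's 90 mm side (along its y) goes against the far stop, its 56 mm end against the left stop.
- box_blue: Blue open-topped rectangular parts box, 56 mm (x) x 90 mm (y) x 42 mm high outside, walls 3 mm (inside 50 x 84 mm), with a few brass and steel fittings lying below 25 mm inside. Origin: centre of its underside, z up. It stands on the board, clear of the stops and askew. Either of its long sides may face the stop.
- lid_blue: The matching small blue lid, plug down on the table: plate 56 (x) x 90 (y) x 6 mm, plug 43 x 77 mm below it, white grip bar 14 (x) x 50 (y) mm on top. Origin: centre of the plug's underside; plate z = 10 to 16 mm, bar 16 to 35 mm. On its box, either way round, the plug goes inside (3.5 mm play all round), the plate rests on the rim, and the origin is 32 mm above the box's.
- lid_yellow: Yellow lid of the same shape and size as the small blue one, plug down on the table; belongs to the yellow box. Leave alone. Origin as for the blue lid.
- lid_blue_large: Larger blue lid of the same pattern, too big for the box: plate 78 (x) x 116 (y) mm, 35 mm tall with its white grip bar, plug down on the table. Origin: centre of its underside. Leave alone.
- box_yellow: Yellow open-topped rectangular parts box, 56 mm (x) x 90 mm (y) x 42 mm high outside, walls 3 mm (inside 50 x 84 mm), with a few brass and steel fittings lying below 25 mm inside. Origin: centre of its underside, z up. It stands on the table. Leave alone.
There are look-alikes about, which are no part of the job. What is shaped like the lid_blue but pink or turquoise is not meant.

How it is judged:
On the way, in this order (a step that is already met when the one before it is completed fails the run):
1. the small blue lid is fully home on the blue box and released (x of lid_blue in the frame of box_blue between -0.0065 and 0.0065 m and y of lid_blue in the frame of box_blue between -0.0065 and 0.0065 m and z of lid_blue in the frame of box_blue between 0.028 and 0.034 m and angle between the y axis of lid_blue and the y axis of box_blue, either way round below 0.15 rad and angle between the z axis of lid_blue and the z axis of box_blue, either way round below 0.06 rad and contact force between the fingers and lid_blue below 0.05 N and linear speed of lid_blue below 0.02 m/s), for 0.2 s.
2. the closed box is in the corner, against both stops (x of lid_blue in the frame of box_blue between -0.0065 and 0.0065 m and y of lid_blue in the frame of box_blue between -0.0065 and 0.0065 m and z of lid_blue in the frame of box_blue between 0.028 and 0.034 m and angle between the y axis of lid_blue and the y axis of box_blue, either way round below 0.15 rad and angle between the z axis of lid_blue and the z axis of box_blue, either way round below 0.06 rad and x of box_blue in the frame of stop_corner between -0.0315 and -0.0245 m and y of box_blue in the frame of stop_corner between -0.0485 and -0.0415 m and z of box_blue in the frame of stop_corner between -0.004 and 0.004 m and angle between the y axis of box_blue and the y axis of board, either way round below 0.06 rad and angle between box_blue's own z axis and vertical below 0.06 rad), for 0.2 s.
At the end, for the whole second after the job is handed in: Small blue lid flat on the blue box: within 6.5 mm of centre each way, 3 mm of seated height, 8 deg of yaw. Box flat on the board, long side within 3.4 deg of the far stop, its centre placed within 3.5 mm of touching each stop. Both at rest (all of step 2 and linear speed of each of box_blue, lid_blue below 0.01 m/s).
It fails at once if the blue box is lifted off the board (more than 20 mm) (z of box_blue in the frame of board above 0.026 m).
It fails at once if the yellow box, the yellow lid or the large blue lid is moved more than 30 mm (distance of any of box_yellow, lid_yellow, lid_blue_large from where it was at the start of the episode above 0.03 m).
It also fails if it takes over 64 s, if anything falls off the work surface, if the arm or the gripper's body presses on something with over 40 N, if the wrist force passes 120 N, or if a joint passes its speed limit or range.

ROBOT

A 6-joint arm with a two-finger parallel gripper is mounted at the origin on the work surface. World frame = base frame: x ahead of the robot, y to its left, z up, the work surface at z = 0. Lengths are in m, angles in rad, forces in N, time in s.
With the tool pointing down it reaches from about 0.35 to 0.975 m from the base axis. Payload 4.9 kg.
Tool frame: the origin (TCP) lies midway between the tips of the shut fingers; the grasp point (between the pads) lies 19 mm behind it (ctrl.hold_point_z is the distance from the TCP to the grasp point, in m); z points along the fingers, y is the line along which they close (so a half turn about z gives the same grasp; the last joint's range is limited). The gripper opens to 85 mm and grips with 20 to 120 N. Pads are 22 mm wide; open, the fingers measure 114 mm over their backs; the gripper's body (76 mm by 85 mm) begins 54 mm behind the grasp point. The pads swing forward as they close: fully open they stand 13 mm farther back than shut.
Start: joints at [-1.3, 0.053, 1.613, -0, 1.476, -0.119], TCP at [0.237, -0.578, 0.231] pointing down, gripper open.
Joint ranges: [-3.01, 3.01], [-1.01, 2.22], [0.06, 2.58], [-1.02, 4.17], [0.09, 2.62], [-3.14, 3.14]. Speed limits (rad/s): [2.57, 2.57, 3.14, 3.14, 3.14, 3.14].

INTERFACE

Orientations are given as a rotation vector (axis times angle).
In Python, from station import status, viewer, finish_job, ctrl gives the robot as it stands.
- The arm moves only by the shell command python3 -m jog 'ROWS' [FORCE]. ROWS is JSON, a list of rows, each a list of 7 numbers: the turn, a rotation vector about the tool's x, y, z each as a share of 5 degrees, from -1 to 1, then the shift along the tool's x, y, z each as a share of 30 mm, from -1 to 1, then the opening, from -1 (shut) to 1 (fully open). A call has 1 to 5 rows; each row shifts and turns the commanded pose from where the row before left it, along the tool's axes as they then stand; what a row does not reach is not made up. A row lasts 1/8 s, in which the tool goes at most 62.5 mm and 10.7 degrees, less where a joint would pass 70% of its speed; a pose out of reach is approached as far as the arm can. A call with a number of a shift or a turn outside -1 to 1 is refused whole. A call with a gripper value outside its range is refused whole. The fingers move at their own pace and stop on an object; FORCE is the grip in N (left out, the last holds). Time passes only in rows, so rows that do not move let the fingers close. It gives the time, the measured TCP pose, the force, the opening and the grip force at its end, in the units of the state.
- status.get_obs(): the state, without advancing time (a new reading comes with each control period).
- viewer.get_image(name): name is "scene" or "top"; returns a dict with "img" (400x640x3 uint8, red, green, blue), "fovy" (degrees; the focal length in pixels is half the picture's height over the tangent of half this angle, whatever the lens; pixels are square), "cx", "cy" (the principal point, pixels), "distortion" ([k1, k2, p1, p2, k3] as OpenCV has them; the pictures are not rectified), "rvec" (rotation vector, rad) and "tvec" (3), from world to camera coordinates, as OpenCV has them. Camera axes: x right, y down, z forward; pixel columns grow to the right and rows downward; lengths in m; the calibration is good to about 2 mm. A picture is of the moment at which its call begins. There is no depth.
- finish_job(): hands the job in; it is judged then, once.
The state is a dict: "t": time; "q": joint angles; "dq": joint speeds; "effort": joint torques, N m; "tool_pos": TCP position; "tool_rot": TCP orientation; "contact_force": force on the tool from outside, world axes, zero at the start; "wrist_torque": the same for the moment, N m; "opening": finger opening in m; "grip_force": force on a finger pad.
Only numpy, scipy, OpenCV 4.12 (cv2) and the standard library are available. Lean on these libraries where they do the work, as an engineer would, in place of code of your own. Each camera call takes 0.05 s, during which the arm holds its last target. There are 200 camera calls.

## Working session

There is one attempt and no reset: what is moved stays moved. The work goes in short steps, Python scripts to look and compute and a shell command to move; the robot and the scene stay as the last step left them, time stands still between calls to the robot, and variables do not carry over. Pictures are saved under pics/ and viewed, at most 10 in all, crops included, and the job is handed in when it is done.

```bash
mkdir -p pics; ls; python3 - <<'E'
from station import status, viewer, ctrl
import cv2
for n in ("scene","top"):
    d=viewer.get_image(n); cv2.imwrite(f"pics/{n}0.png",d["img"][:,:,::-1]); print({k:v for k,v in d.items() if k!="img"})
print(status.get_obs()); print(ctrl.hold_point_z)
E
```

```text
pics
{'fovy': 52.1165065654628, 'cx': 319.8302816118499, 'cy': 199.0251499909894, 'distortion': array([-0.0991265,  0.       ,  0.       ,  0.       ,  0.       ]), 'rvec': array([ 1.02569457,  2.46136484, -0.96928996]), 'tvec': array([ 0.42084562, -0.20779469,  1.31457894])}
{'fovy': 53.42244829257554, 'cx': 317.2133372480212, 'cy': 199.9901733731801, 'distortion': array([-0.02559169,  0.        ,  0.        ,  0.        ,  0.        ]), 'rvec': array([ 2.10754598, -2.15343879,  0.20377271]), 'tvec': array([-0.04831981,  0.54880241,  0.91913456])}
{'t': 0.1, 'q': array([-1.29999164e+00,  5.33113135e-02,  1.61414792e+00,  1.51253506e-05,
        1.47601796e+00, -1.18987128e-01]), 'dq': array([ 0.00100951, -0.00213669, -0.00368856, -0.000686  ,  0.00153273,
       -0.00093671]), 'effort': array([ 5.04567925e-04, -3.94898272e+01, -3.71363711e+01, -1.21560338e-04,
        3.84450745e-03, -2.24290027e-07]), 'tool_pos': array([ 0.23735714, -0.57756521,  0.23017852]), 'tool_rot': array([-3.08027128e+00, -6.08048340e-01,  2.00789091e-04]), 'contact_force': array([ 1.23145633,  0.74450025, -0.31313393]), 'wrist_torque': array([0.027614  , 0.02222234, 0.09578143]), 'grip_force': 0.0, 'opening': 0.08442085573130335}
0.0187
```

View pics/top0.png

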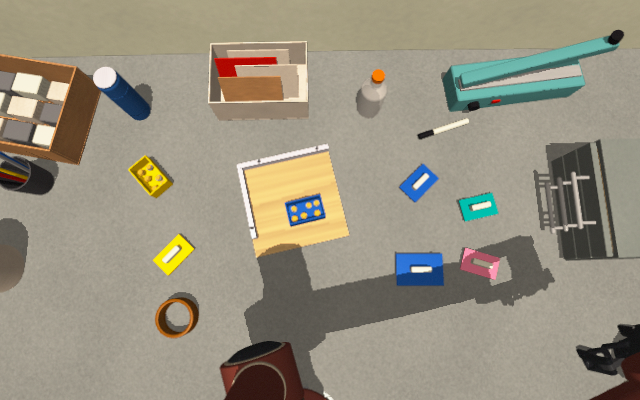

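View pics/scene0.png

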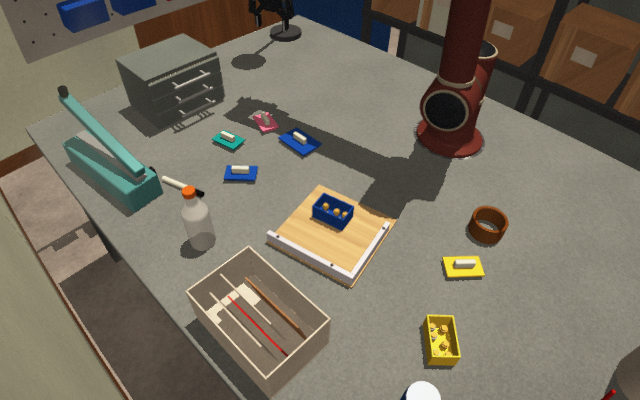

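```bash
cat > h.py <<'E'
import numpy as np, cv2
from station import status, viewer, ctrl
def cam(n):
    d=viewer.get_image(n); d["f"]=200/np.tan(np.radians(d["fovy"]/2))
    d["K"]=np.array([[d["f"],0,d["cx"]],[0,d["f"],d["cy"]],[0,0,1.]]); d["R"]=cv2.Rodrigues(d["rvec"])[0]
    d["hsv"]=cv2.cvtColor(d["img"],cv2.COLOR_RGB2HSV); return d
def cast(d,px,z):
    u=cv2.undistortPoints(np.array(px,float).reshape(-1,1,2),d["K"],d["distortion"]).reshape(-1,2)
    r=np.c_[u,np.ones(len(u))]@d["R"]; c=-d["R"].T@d["tvec"]
    return c+r*((z-c[2])/r[:,2])[:,None]
def blobs(m,amin=60):
    cs,_=cv2.findContours(m.astype(np.uint8),cv2.RETR_EXTERNAL,cv2.CHAIN_APPROX_NONE)
    return [c.reshape(-1,2) for c in cs if cv2.contourArea(c)>amin]
def rect(xy):
    """centre, short, long, yaw of long axis from world y (deg, -90..90)"""
    (c,s,a)=cv2.minAreaRect((xy[:,:2]*1000).astype(np.float32))
    a=a if s[1]>=s[0] else a-90   # long axis = y axis rotated by a
    return np.round(c,1),np.round([min(s),max(s)],1),round((a+90)%180-90,1)
def blue(d):
    h,s,v=cv2.split(d["hsv"]); return (h>100)&(h<125)&(s>150)&(v>50)
E
python3 - <<'E'
from h import *
for n in("top","scene"):
    d=cam(n)
    for c in blobs(blue(d)):
        print(n,c.mean(0).round(),[rect(cast(d,c,z)) for z in(.016,.048)])
    h,s,v=cv2.split(d["hsv"])
    if n=="top":
        a=d["img"][135:260,225:500]; b=d["img"]
        cv2.imwrite("pics/crop1.png",cv2.resize(a[:,:,::-1],None,fx=2.9,fy=2.9,interpolation=cv2.INTER_CUBIC))
    else: 
        a=d["img"][120:290,215:410]; cv2.imwrite("pics/crop2.png",cv2.resize(a[:,:,::-1],None,fx=3.5,fy=3.5,interpolation=cv2.INTER_CUBIC))
E
```

```text
top [419. 269.] [(array([ 376.4, -307.1]), array([ 72.9, 114.8]), -1.4), (array([ 376.3, -298.8]), array([ 70.5, 111.1]), -1.4)]
top [305. 210.] [(array([529.6, -28.7]), array([60.1, 90.1]), 12.3), (array([524.5, -29.3]), array([58.1, 87.2]), 12.3)]
top [419. 182.] [(array([ 594.7, -320.8]), array([54. , 88.3]), 42.8), (array([ 587.5, -312. ]), array([52.3, 85.5]), 42.8)]
top [126.  98.] [(array([838.4, 439. ]), array([ 60.3, 146.7]), -43.3), (array([823.3, 423.2]), array([ 58.3, 142. ]), -43.3)]
scene [332. 211.] [(array([521.7, -34.5]), array([ 86. , 104.7]), 13.0), (array([543.6, -15.9]), array([ 82.5, 100.5]), 13.0)]
scene [240. 174.] [(array([ 602. , -314.1]), array([57.9, 89.3]), 45.3), (array([ 620.5, -284. ]), array([55.6, 85.6]), 45.3)]
scene [300. 141.] [(array([ 383.5, -302. ]), array([ 78.7, 118. ]), -1.0), (array([ 410.9, -272.5]), array([ 75.5, 113.2]), -1.0)]
scene [380.  35.] [(array([-398.7, -604.2]), array([ 80.6, 303.2]), -53.1), (array([-339.5, -562.4]), array([ 77.3, 290.9]), -53.1)]
scene [332.  13.] [(array([-371.8, -875.1]), array([361.5, 463.3]), -42.4), (array([-313.7, -822.3]), array([346.8, 444.5]), -42.4)]
scene [132.   5.] [(array([  249.3, -1728.4]), array([186.6, 280.2]), 39.2), (array([  282.2, -1640.9]), array([179. , 268.8]), 39.2)]
scene [82. 10.] [(array([  424.6, -1874.3]), array([230.7, 450. ]), -12.5), (array([  450.4, -1780.9]), array([221.3, 431.8]), -12.5)]
```

View pics/crop1.png

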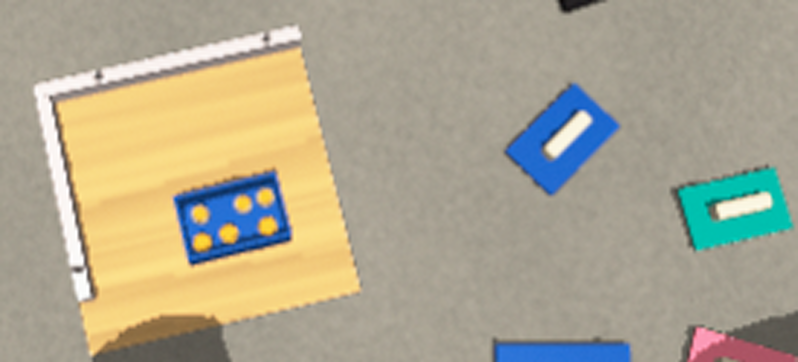

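View pics/crop2.png

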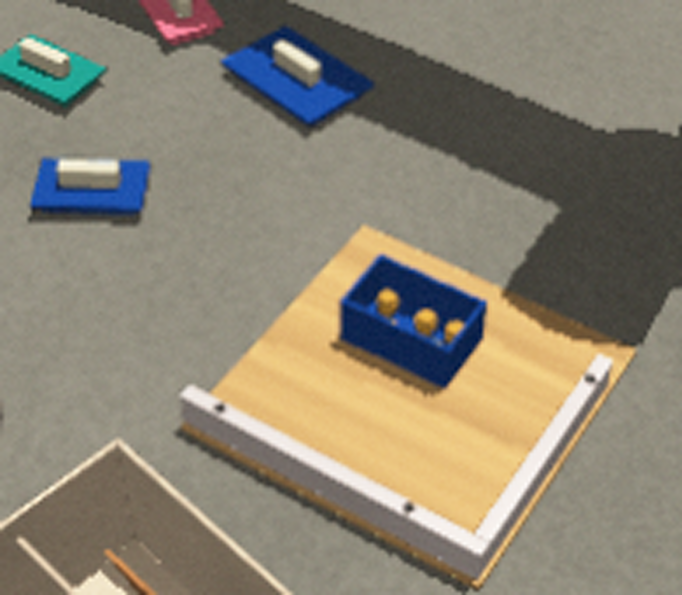

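Candidates in the top view: the small blue lid (419,183), measured 54x88 mm; the large blue lid (419,268), 73x115 mm; turquoise (478,207); pink (481,263). The lid at (419,183) fits in both colour and size, and crop 1 confirms it. The box is at (305,210) on the board, with the stops meeting at top-view pixel (~243,169). Next I'll measure these precisely.

```bash
python3 - <<'E'
from h import *
from scipy.spatial.transform import Rotation as Ro
P={"top":dict(o=(225,135),k=2.9,far=[(62,97),(297,46)],left=[(57,105),(93,295)],box=[(175,196),(276,171),(291,240),(191,264)]),
"scene":dict(o=(215,120),k=3.5,far=[(218,398),(468,540)],left=[(480,533),(597,362)],box=[(341,300),(382,256),(486,303),(445,351)])}
for n in P:
    d=cam(n); p=P[n]; print(n,"cam",(-d["R"].T@d["tvec"]).round(3))
    h,s,v=cv2.split(d["hsv"])
    w=((s<70)&(v>170))
    for c in blobs(w,15):
        xy=cast(d,c,.035)
        if np.linalg.norm(xy.mean(0)[:2]-[.598,-.317])<.03: print("bar",c.mean(0),rect(xy))
    g=lambda k,z:cast(d,(np.array(p[k])+.5)/p["k"]-.5+p["o"],z)[:,:2]*1000
    f,l,b=g("far",.036),g("left",.036),g("box",.048)
    A=f[1]-f[0];B=l[1]-l[0]
    t=np.linalg.solve(np.c_[A,-B],l[0]-f[0]); print("corner",f[0]+A*t[0],"far yaw",np.degrees(np.arctan2(A[0],-A[1])),"left",np.degrees(np.arctan2(-B[1],-B[0])))
    print("box",b.round(1).tolist(),rect(b),b.mean(0))
o=status.get_obs(); print(Ro.from_rotvec(o["tool_rot"]).as_matrix().round(3))
E
```

```text
top cam [ 0.373 -0.049  1.003]
bar [420.72727273 180.75757576] (array([ 594.1, -321.2]), array([12.3, 48.3]), 43.0)
corner [634.1796616  121.94037052] far yaw 11.543962894015037 left 10.969330267194136
box [[544.0, 18.5], [563.7, -67.0], [504.6, -78.1], [486.2, 5.7]] (array([524853.8, -30676.8]), array([60091.9, 87716.8]), 12.6) [524.65897382 -30.22185539]
scene cam [1.059 0.425 0.804]
bar [239.75675676 166.83783784] (array([ 599.7, -317.1]), array([16.6, 48.1]), 45.2)
corner [646.76731335 135.18546228] far yaw -169.77443217622428 left 12.120974003471556
box [[566.8, -63.2], [514.2, -73.1], [494.9, 12.0], [549.4, 21.7]] (array([530867.1, -25601.8]), array([55281.6, 88083.8]), 11.6) [531.32252129 -25.66578301]
[[ 0.925  0.38  -0.   ]
 [ 0.38  -0.925  0.001]
 [ 0.    -0.001 -1.   ]]
```

```bash
A='[0,0,0,0.96,-0.23,0,-0.1]'; python3 -m jog '[[0,0,0,0.96,-0.23,0,-0.1],[0,0,0,0.96,-0.23,0,-0.1],[0,0,0,0.96,-0.23,0,-0.1],[0,0,0,0.96,-0.23,0,-0.1],[0,0,0,0.96,-0.23,0,-0.1]]' 40
python3 -m jog '[[0,0,0,0.96,-0.23,0,-0.1],[0,0,0,0.96,-0.23,0,-0.1],[0,0,0,0.96,-0.23,0,-0.1],[0,0,0,0.96,-0.23,0,-0.1],[0,0,0,0.96,-0.23,0,-0.1]]'
python3 -m jog '[[0,0,0,0.96,-0.23,0,-0.1],[0,0,0,0.96,-0.23,0,-0.1],[0,0,0,0.96,-0.23,0,-0.1],[0,0,0,0.96,-0.23,0,-0.1],[0,0,0,0.96,-0.23,0,-0.1]]'
python3 -m jog '[[0,0,1,0,0,0.6,-0.1],[0,0,1,0,0,0.6,-0.1],[0,0,1,0,0,0.6,-0.1],[0,0,1,0,0,0.6,-0.1],[0,0,1,0,0,0.6,-0.1]]'
python3 -m jog '[[0,0,1,0,0,0,-0.1],[0,0,1,0,0,0,-0.1],[0,0,1,0,0,0,-0.1],[0,0,1,0,0,0,-0.1],[0,0,1,0,0,0,-0.1]]'
python3 -m jog '[[0,0,1,0,0,0.4,-0.1],[0,0,1,0,0,0.4,-0.1],[0,0,1,0,0,0,-0.1],[0,0,0.66,0,0,0,-0.1],[0,0,0,0,0,0,-0.1]]'
cat >> h.py <<'E'
from scipy.spatial.transform import Rotation as Ro
def plan(tgt,yawy=None):
    """share units to move TCP to tgt (m) ; yawy = wanted angle (deg, mod 180) of tool y"""
    o=status.get_obs(); M=Ro.from_rotvec(o["tool_rot"]).as_matrix()
    a=np.degrees(np.arctan2(M[1,1],M[0,1])); print("tcp",(o["tool_pos"]*1000).round(1),"tool y",round(a,1),"tilt",M[:,2].round(3),"open",round(o["opening"]*1000,1),"q6",o["q"][5].round(2),"t",o["t"])
    print("shift shares",(M.T@(np.array(tgt)-o["tool_pos"])/.03).round(2))
    if yawy is not None: print("turn z shares",round(-((yawy-a+90)%180-90)/5,2))
E
python3 - <<'E'
from h import *
plan((.597,-.319,.018),44)
for n in("scene","top"):
    d=cam(n); 
    if n=="scene": cv2.imwrite("pics/s3.png",cv2.resize(d["img"][80:240,150:350,::-1],None,fx=3.5,fy=3.5))
E
```

```text
t: 0.92
tool_pos: [0.3583, -0.4908, 0.2313]
tool_rot: [-3.082, -0.608, -0.0]
contact_force: [0.4, -1.0, -0.1]
opening: 0.0385
grip_force: 0.0
t: 1.55
tool_pos: [0.4784, -0.4042, 0.2312]
tool_rot: [-3.082, -0.608, 0.0]
contact_force: [-0.3, 0.3, -0.7]
opening: 0.0385
grip_force: 0.0
t: 2.17
tool_pos: [0.5985, -0.3176, 0.2312]
tool_rot: [-3.082, -0.609, 0.0]
contact_force: [-0.2, 0.1, -0.4]
opening: 0.0385
grip_force: 0.0
t: 2.8
tool_pos: [0.5977, -0.3182, 0.1406]
tool_rot: [-3.141, 0.078, 0.0]
contact_force: [-0.4, -0.3, -0.4]
opening: 0.0384
grip_force: 0.0
t: 3.42
tool_pos: [0.5977, -0.3182, 0.1412]
tool_rot: [-3.049, 0.756, 0.0]
contact_force: [0.5, 0.4, -0.2]
opening: 0.0384
grip_force: 0.0
t: 4.05
tool_pos: [0.5977, -0.3182, 0.1172]
tool_rot: [-2.893, 1.226, 0.0]
contact_force: [0.6, -0.8, -0.2]
opening: 0.0383
grip_force: 0.0
tcp [ 597.7 -318.2  117.2] tool y -135.9 tilt [-0.  0. -1.] open 38.3 q6 1.77 t 4.05
shift shares [0.   0.04 3.31]
turn z shares 0.01
```

View pics/s3.png

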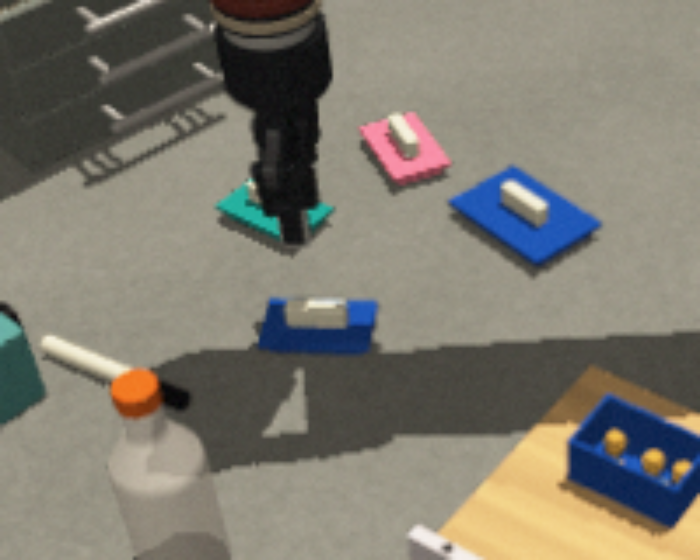

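The open fingers (crop (290,225)) are over the lid, with their plane across its white bar. Descending and gripping now.

```bash
python3 -m jog '[[0,0,0,0,0,0.9,-0.1],[0,0,0,0,0,0.9,-0.1],[0,0,0,0,0,0.8,-0.1],[0,0,0,0,0,0.4,-0.1],[0,0,0,0,0,0.24,-0.1]]' 
python3 -m jog '[[0,0,0,0,0,0,-1],[0,0,0,0,0,0,-1],[0,0,0,0,0,0,-1],[0,0,0,0,0,0,-1],[0,0,0,0,0,0,-1]]' 40
python3 -m jog '[[0,0,0,0,0,-0.3,-1],[0,0,0,0,0,-0.9,-1],[0,0,0,0,0,-0.9,-1],[0,0,0,0,0,-0.9,-1],[0,0,0,0,0,-0.5,-1]]'
python3 - <<'E'
from h import *
plan((.525,-.030,.110),12.4)
for n in("top","scene"):
    d=cam(n); cv2.imwrite(f"pics/{n}4.png",d["img"][:,:,::-1])
    for c in blobs(blue(d)):
        xy=cast(d,c,.105)
        if np.linalg.norm(xy.mean(0)[:2]-[.598,-.317])<.06: print(n,c.mean(0).round(),rect(xy))
E
```

```text
t: 4.78
tool_pos: [0.5977, -0.3182, 0.0195]
tool_rot: [-2.892, 1.226, 0.001]
contact_force: [0.9, 0.2, -0.6]
opening: 0.0382
grip_force: 0.0
t: 5.4
tool_pos: [0.5982, -0.3185, 0.0209]
tool_rot: [2.892, -1.227, 0.002]
contact_force: [-0.2, 0.1, 2.7]
opening: 0.0133
grip_force: 42.2
t: 6.02
tool_pos: [0.5984, -0.3186, 0.1274]
tool_rot: [2.892, -1.226, 0.004]
contact_force: [-0.3, -0.4, -0.0]
opening: 0.0127
grip_force: 41.9
tcp [ 598.4 -318.6  127.4] tool y -136.0 tilt [ 0.002 -0.001 -1.   ] open 12.7 q6 1.77 t 6.025
shift shares [-8.62 -4.93  0.56]
turn z shares 6.33
scene [235. 144.] (array([ 593.2, -334. ]), array([62.9, 91.1]), 42.0)
```

```bash
python3 -m jog '[[0,0,0,-0.86,-0.51,0,-1],[0,0,0,-0.86,-0.51,0,-1],[0,0,0,-0.86,-0.51,0,-1],[0,0,0,-0.86,-0.51,0,-1],[0,0,0,-0.86,-0.51,0,-1]]'
python3 -m jog '[[0,0,0,-0.86,-0.51,0,-1],[0,0,0,-0.86,-0.51,0,-1],[0,0,0,-0.86,-0.51,0,-1],[0,0,0,-0.86,-0.51,0,-1],[0,0,0,-0.86,-0.51,0,-1]]'
python3 -m jog '[[0,0,0.9,0,0,0,-1],[0,0,0.9,0,0,0,-1],[0,0,0.9,0,0,0,-1],[0,0,0.9,0,0,0,-1],[0,0,0.9,0,0,0,-1]]'
python3 -m jog '[[0,0,0.9,0,0,0.4,-1],[0,0,0.93,0,0,0.5,-1],[0,0,0,0,0,0.3,-1],[0,0,0,0,0,0,-1],[0,0,0,0,0,0,-1]]'
python3 - <<'E'
from h import *
plan((.529,-.027,.059),12.4)
for n in("top","scene"):
    d=cam(n); cv2.imwrite(f"pics/{n}5.png",d["img"][:,:,::-1])
    o=(225,135) if n=="top" else (250,90)
    if n=="scene": cv2.imwrite("pics/c5.png",cv2.resize(d["img"][110:260,270:430,::-1],None,fx=4,fy=4,interpolation=cv2.INTER_CUBIC))
E
```

```text
t: 6.75
tool_pos: [0.5619, -0.171, 0.1233]
tool_rot: [-2.892, 1.227, 0.004]
contact_force: [0.5, -0.8, -0.4]
opening: 0.013
grip_force: 41.9
t: 7.38
tool_pos: [0.5272, -0.0253, 0.1235]
tool_rot: [2.892, -1.227, -0.004]
contact_force: [-0.6, 0.2, -0.9]
opening: 0.0129
grip_force: 41.9
t: 8.0
tool_pos: [0.5274, -0.0261, 0.1234]
tool_rot: [2.594, -1.77, -0.004]
contact_force: [0.5, -0.6, -0.6]
opening: 0.0127
grip_force: 41.9
t: 8.62
tool_pos: [0.5286, -0.0264, 0.0894]
tool_rot: [-2.449, 1.968, -0.001]
contact_force: [0.1, 0.8, -0.7]
opening: 0.0125
grip_force: 41.9
tcp [528.6 -26.4  89.4] tool y -167.6 tilt [ 0. -0. -1.] open 12.5 q6 2.73 t 8.625
shift shares [ 0.02 -0.01  1.01]
turn z shares 0.0
```

View pics/c5.png

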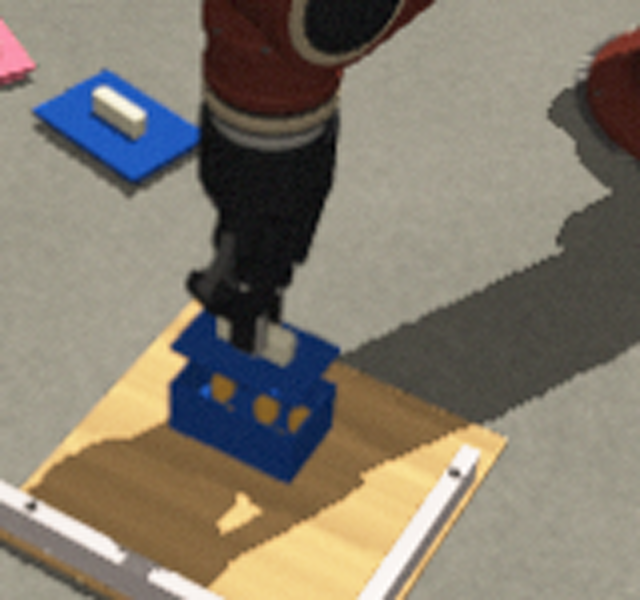

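```bash
python3 - <<'E'
from h import *
d=cam("scene")
g=lambda p,z:(cast(d,(np.array(p)+.5)/4-.5+[270,110],z)[:,:2]*1000).round(1)
l=g([(172,346),(340,350),(302,381)],.0845); b=g([(169,384),(335,388)],.048)
print(l,l[:2].mean(0)); print(b,b.mean(0))
for z in (.0845,.0785):
  for c in blobs(blue(d)):
    if 300<c[:,0].mean()<370 and c[:,1].mean()>150: print(c.mean(0), c.min(0),c.max(0))
E
```

```text
[[568.  -60.3]
 [497.5  14.1]
 [533.2  14.9]] [532.75 -23.1 ]
[[567.8 -62.9]
 [496.2  12.7]] [532.  -25.1]
[333.2919708  207.03649635] [313 188] [354 229]
[333.2919708  207.03649635] [313 188] [354 229]
```

```bash
python3 -m jog '[[0,0,0,0.05,0.03,0.2,-1],[0,0,0,0,0,0.2,-1],[0,0,0,0,0,0.2,-1],[0,0,0,0,0,0.15,-1],[0,0,0,0,0,0,-1]]'
python3 -m jog '[[0,0,0,0,0,0.1,-1],[0,0,0,0,0,0.1,-1],[0,0,0,0,0,0.03,-1],[0,0,0,0,0,0.03,-1],[0,0,0,0,0,0,-1]]'
```

```text
t: 9.4
tool_pos: [0.5274, -0.0279, 0.0659]
tool_rot: [2.448, -1.968, -0.002]
contact_force: [-0.4, 0.5, -1.1]
opening: 0.0131
grip_force: 41.9
t: 10.02
tool_pos: [0.528, -0.0281, 0.0589]
tool_rot: [-2.448, 1.969, -0.0]
contact_force: [0.3, 0.5, -0.6]
opening: 0.0126
grip_force: 41.9
```

```bash
python3 -m jog '[[0,0,0,0,0,0.03,-1],[0,0,0,0,0,0.03,-1],[0,0,0,0,0,0,-1]]'
python3 -m jog '[[0,0,0,0,0,0,-0.3],[0,0,0,0,0,0,-0.3],[0,0,0,0,0,-0.1,-0.3],[0,0,0,0,0,-0.1,-0.3],[0,0,0,0,0,0,-0.3]]'
python3 -m jog '[[0,0,0,0,0,-0.9,-0.3],[0,0,0,0,0,-0.9,-0.3],[0,0,0,0,0,-0.9,-0.3],[0,0,0,0,0,-0.9,-0.3],[0,0,0,0,0,-0.9,-0.3]]'
python3 - <<'E'
from h import *
plan((.528,-.028,.059),12.4)
for n in("top","scene"):
    d=cam(n)
    if n=="scene": cv2.imwrite("pics/c6.png",cv2.resize(d["img"][110:290,210:430,::-1],None,fx=3.5,fy=3.5,interpolation=cv2.INTER_CUBIC))
    for c in blobs(blue(d)):
        xy=cast(d,c,.054)
        if np.linalg.norm(xy.mean(0)[:2]-[.53,-.027])<.06: print(n,c.mean(0).round(),rect(xy))
E
```

```text
t: 10.4
tool_pos: [0.5281, -0.028, 0.0588]
tool_rot: [2.448, -1.969, -0.001]
contact_force: [-5.8, -0.0, 11.0]
opening: 0.0129
grip_force: 43.3
t: 11.02
tool_pos: [0.5282, -0.0281, 0.0634]
tool_rot: [-2.448, 1.969, -0.001]
contact_force: [0.2, -1.3, -0.0]
opening: 0.0296
grip_force: 0.0
t: 11.65
tool_pos: [0.5277, -0.028, 0.1988]
tool_rot: [-2.448, 1.969, 0.0]
contact_force: [0.9, -0.0, -0.6]
opening: 0.0301
grip_force: 0.0
tcp [527.7 -28.  198.8] tool y -167.6 tilt [ 0.  0. -1.] open 30.1 q6 2.73 t 11.65
shift shares [ 0.   -0.01  4.66]
turn z shares -0.0
top [293. 213.] (array([518.4,  -3.1]), array([32.1, 58.8]), -76.7)
scene [332. 210.] (array([546.1, -14. ]), array([ 85.7, 102.3]), 12.7)
```

View pics/c6.png

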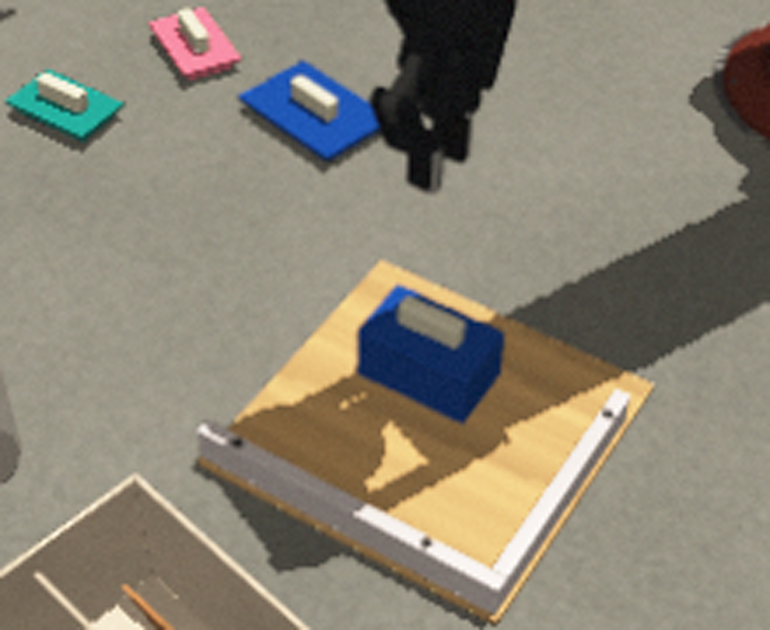

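The lid is fully home: the plate is flush on the rim all round at crop (430,335), and it took 11 N at the seated height. Next I'll regrip the bar, align to the board yaw and slide toward the corner.

```bash
python3 -m jog '[[0,0,0,0,0,0.95,-0.3],[0,0,0,0,0,0.95,-0.3],[0,0,0,0,0,0.95,-0.3],[0,0,0,0,0,0.95,-0.3],[0,0,0,0,0,0.78,-0.3]]'
python3 -m jog '[[0,0,0,0,0,0,-1],[0,0,0,0,0,0,-1],[0,0,0,0,0,0,-1],[0,0,0.22,0,0,0,-1],[0,0,0,0,0,0,-1]]' 35
python3 -m jog '[[0,0,0,-0.2,-0.25,0,-1],[0,0,0,-0.4,-0.5,0,-1],[0,0,0,-0.4,-0.5,0,-1],[0,0,0,-0.4,-0.5,0,-1],[0,0,0,0,0,0,-1]]'
```

```text
t: 12.38
tool_pos: [0.5263, -0.0277, 0.0577]
tool_rot: [2.447, -1.968, -0.004]
contact_force: [-0.4, 0.6, 0.2]
opening: 0.0299
grip_force: 0.0
t: 13.0
tool_pos: [0.5282, -0.0281, 0.0612]
tool_rot: [-2.428, 1.992, -0.001]
contact_force: [-0.1, -0.6, -0.9]
opening: 0.0132
grip_force: 37.8
t: 13.62
tool_pos: [0.5725, 0.025, 0.0609]
tool_rot: [-2.43, 1.989, -0.001]
contact_force: [-0.1, 0.2, -0.1]
opening: 0.0133
grip_force: 37.9
```

```bash
python3 -m jog '[[0,0,0,-0.2,-0.3,0,-1],[0,0,0,-0.3,-0.4,0,-1],[0,0,0,-0.3,-0.4,0,-1],[0,0,0,-0.1,-0.1,0,-1],[0,0,0,0,0,0,-1]]'
python3 - <<'E'
from h import *
plan((.62,.075,.061),11.3)
d=cam("scene"); cv2.imwrite("pics/c7.png",cv2.resize(d["img"][170:300,250:400,::-1],None,fx=4.5,fy=4.5,interpolation=cv2.INTER_CUBIC))
E
```

```text
t: 14.25
tool_pos: [0.6016, 0.0574, 0.0608]
tool_rot: [-2.429, 1.991, -0.0]
contact_force: [-0.4, 0.1, -0.1]
opening: 0.0132
grip_force: 37.9
tcp [601.6  57.4  60.8] tool y -168.7 tilt [ 0.001  0.    -1.   ] open 13.2 q6 2.92 t 14.25
shift shares [-0.45 -0.72 -0.01]
turn z shares 0.0
```

View pics/c7.png

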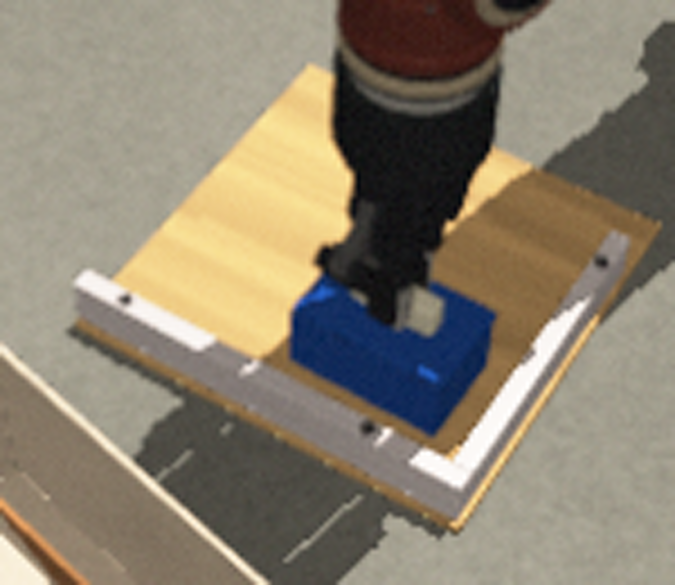

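The box at crop (390,350) is about 20 mm short of both stops, and the lid is still flush. Now small steps toward the far stop (tool -y), watching the force.

```bash
python3 -m jog '[[0,0,0,0,-0.15,0,-1],[0,0,0,0,-0.15,0,-1],[0,0,0,0,-0.15,0,-1],[0,0,0,0,0,0,-1]]'
python3 -m jog '[[0,0,0,0,-0.1,0,-1],[0,0,0,0,-0.06,0,-1],[0,0,0,0,0,0,-1]]'
python3 -m jog '[[0,0,0,-0.15,0,0,-1],[0,0,0,-0.1,0,0,-1],[0,0,0,0,0,0,-1]]'
```

```text
t: 14.8
tool_pos: [0.6151, 0.0596, 0.0607]
tool_rot: [-2.428, 1.992, -0.001]
contact_force: [-0.3, -0.0, -0.5]
opening: 0.0129
grip_force: 37.9
t: 15.18
tool_pos: [0.6193, 0.0606, 0.0606]
tool_rot: [-2.429, 1.992, -0.0]
contact_force: [-0.2, 0.1, -0.7]
opening: 0.0127
grip_force: 37.9
t: 15.55
tool_pos: [0.6177, 0.0684, 0.0607]
tool_rot: [-2.429, 1.991, -0.0]
contact_force: [-0.6, -0.8, -1.3]
opening: 0.0129
grip_force: 37.8
```

```bash
python3 -m jog '[[0,0,0,0,-0.1,0,-1],[0,0,0,0,0,0,-1]]'
python3 -m jog '[[0,0,0,-0.1,0,0,-1],[0,0,0,0,0,0,-1]]'
python3 -m jog '[[0,0,0,0,-0.1,0,-1],[0,0,0,0,0,0,-1]]'
python3 -m jog '[[0,0,0,-0.1,0,0,-1],[0,0,0,0,0,0,-1]]'
```

```text
t: 15.8
tool_pos: [0.6208, 0.0686, 0.0606]
tool_rot: [-2.429, 1.992, -0.0]
contact_force: [0.1, -0.6, -0.3]
opening: 0.0132
grip_force: 37.9
t: 16.05
tool_pos: [0.6202, 0.0715, 0.0607]
tool_rot: [-2.429, 1.992, -0.001]
contact_force: [0.8, -0.1, -1.0]
opening: 0.0129
grip_force: 37.8
t: 16.3
tool_pos: [0.6231, 0.0721, 0.0606]
tool_rot: [-2.429, 1.992, 0.0]
contact_force: [-0.7, 0.4, -0.5]
opening: 0.0132
grip_force: 37.9
t: 16.55
tool_pos: [0.6226, 0.0752, 0.0606]
tool_rot: [-2.429, 1.992, -0.001]
contact_force: [-0.4, -1.4, -0.7]
opening: 0.0135
grip_force: 37.9
```

```bash
python3 -m jog '[[0,0,0,0,-0.1,0,-1],[0,0,0,0,0,0,-1]]'
python3 -m jog '[[0,0,0,0,-0.1,0,-1],[0,0,0,0,0,0,-1]]' 
python3 -m jog '[[0,0,0,-0.1,0,0,-1],[0,0,0,0,0,0,-1]]' 
python3 - <<'E'
from h import *
d=cam("scene"); cv2.imwrite("pics/c8.png",cv2.resize(d["img"][170:300,250:400,::-1],None,fx=4.5,fy=4.5,interpolation=cv2.INTER_CUBIC))
E
```

```text
t: 16.8
tool_pos: [0.625, 0.0757, 0.0604]
tool_rot: [2.429, -1.992, -0.002]
contact_force: [-2.0, 0.2, 0.2]
opening: 0.0129
grip_force: 38.1
t: 17.05
tool_pos: [0.6258, 0.0756, 0.0599]
tool_rot: [2.426, -1.988, -0.007]
contact_force: [-8.5, -3.2, 3.2]
opening: 0.0127
grip_force: 38.5
t: 17.3
tool_pos: [0.6256, 0.0765, 0.06]
tool_rot: [2.424, -1.986, -0.002]
contact_force: [-7.9, -9.6, 3.7]
opening: 0.0131
grip_force: 38.5
```

View pics/c8.png

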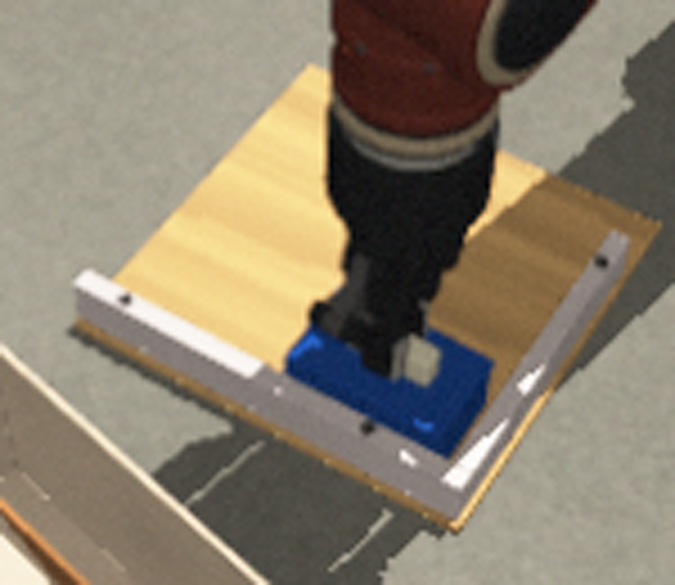

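The far stop is reached (-8.5 N). The left end at crop (470,410) is hard to judge, so I'll ease off in x and probe y.

```bash
python3 -m jog '[[0,0,0,0,0.13,0,-1],[0,0,0,0,0,0,-1]]'
python3 -m jog '[[0,0,0,-0.07,0,0,-1],[0,0,0,0,0,0,-1]]' 
python3 -m jog '[[0,0,0,-0.07,0,0,-1],[0,0,0,0,0,0,-1]]'
```

```text
t: 17.6
tool_pos: [0.624, 0.0783, 0.0606]
tool_rot: [-2.428, 1.992, -0.001]
contact_force: [-0.2, -1.8, -0.8]
opening: 0.0132
grip_force: 37.8
t: 17.85
tool_pos: [0.6237, 0.0807, 0.0607]
tool_rot: [-2.429, 1.992, -0.0]
contact_force: [-0.2, -1.4, -0.9]
opening: 0.0134
grip_force: 37.8
t: 18.1
tool_pos: [0.6232, 0.0828, 0.0608]
tool_rot: [-2.429, 1.992, -0.0]
contact_force: [0.5, -0.7, 0.1]
opening: 0.0132
grip_force: 37.8
```

Still free in y, so I'll keep going.

```bash
for i in 1; do :; done; python3 -m jog '[[0,0,0,-0.1,0,0,-1],[0,0,0,0,0,0,-1]]'
python3 -m jog '[[0,0,0,-0.1,0,0,-1],[0,0,0,0,0,0,-1]]' 
python3 -m jog '[[0,0,0,-0.1,0,0,-1],[0,0,0,0,0,0,-1]]'
```

```text
t: 18.35
tool_pos: [0.6228, 0.0851, 0.0609]
tool_rot: [2.429, -1.992, 0.002]
contact_force: [1.0, -2.9, 0.5]
opening: 0.0133
grip_force: 37.9
t: 18.6
tool_pos: [0.6228, 0.0856, 0.0613]
tool_rot: [2.428, -1.989, 0.008]
contact_force: [2.3, -10.9, 0.5]
opening: 0.0129
grip_force: 38.0
t: 18.85
tool_pos: [0.6227, 0.0871, 0.0619]
tool_rot: [2.426, -1.988, 0.012]
contact_force: [1.8, -13.0, 2.1]
opening: 0.013
grip_force: 38.2
```

```bash
python3 -m jog '[[0,0,0,0.15,0,0,-1],[0,0,0,0,0,0,-1]]'
python3 -m jog '[[0,0,0,0,-0.1,0,-1],[0,0,0,0,0,0,-1]]' 
python3 -m jog '[[0,0,0,0,-0.06,0,-1],[0,0,0,0,0,0,-1]]'
```

```text
t: 19.1
tool_pos: [0.6227, 0.0858, 0.0612]
tool_rot: [2.428, -1.992, 0.003]
contact_force: [1.3, -5.7, 1.0]
opening: 0.0131
grip_force: 38.1
t: 19.35
tool_pos: [0.6233, 0.0859, 0.0604]
tool_rot: [2.426, -1.987, -0.003]
contact_force: [-6.2, -8.4, 5.4]
opening: 0.0133
grip_force: 38.7
t: 19.6
tool_pos: [0.6235, 0.086, 0.06]
tool_rot: [2.423, -1.984, -0.007]
contact_force: [-9.5, -9.9, 6.5]
opening: 0.0133
grip_force: 39.0
```

Both stops are loaded. Easing off, then releasing and checking.

```bash
python3 -m jog '[[0,0,0,0.07,0.1,0,-1],[0,0,0,0,0,0,-1]]'
python3 -m jog '[[0,0,0,0,0,0,-0.3],[0,0,0,0,0,0,-0.3],[0,0,0,0,0,-0.1,-0.3],[0,0,0,0,0,-0.9,-0.3],[0,0,0,0,0,-0.9,-0.3]]'
python3 -m jog '[[0,0,0,0,0,-0.9,-0.3],[0,0,0,0,0,-0.9,-0.3],[0,0,0,0,0,-0.9,-0.3],[0,0,0,0,0,-0.9,-0.3],[0,0,0,0,0,-0.9,-0.3]]'
python3 -m jog '[[0,0,0,0.9,0.9,0,-0.3],[0,0,0,0.9,0.9,0,-0.3],[0,0,0,0.9,0.9,0,-0.3],[0,0,0,0.9,0.9,0,-0.3],[0,0,0,0.9,0.9,0,-0.3]]'
python3 - <<'E'
from h import *
plan((.62,.08,.1))
a=cam("scene")["img"][180:300,260:390]; b=cam("top")["img"][130:250,220:350]
cv2.imwrite("pics/c9.png",cv2.resize(np.hstack([a,b])[:,:,::-1],None,fx=3,fy=4,interpolation=cv2.INTER_CUBIC))
E
```

```text
t: 19.85
tool_pos: [0.6231, 0.0855, 0.06]
tool_rot: [2.428, -1.991, -0.004]
contact_force: [-3.2, -1.5, 0.2]
opening: 0.013
grip_force: 38.0
t: 20.48
tool_pos: [0.6242, 0.0853, 0.1182]
tool_rot: [-2.429, 1.992, 0.001]
contact_force: [0.3, 0.3, 0.2]
opening: 0.0297
grip_force: 0.0
t: 21.1
tool_pos: [0.6244, 0.0853, 0.254]
tool_rot: [-2.428, 1.992, -0.001]
contact_force: [-0.0, -0.4, -0.2]
opening: 0.0303
grip_force: 0.0
t: 21.72
tool_pos: [0.5178, -0.0745, 0.2531]
tool_rot: [-2.429, 1.992, -0.001]
contact_force: [-1.6, -1.3, 0.1]
opening: 0.0299
grip_force: 0.0
tcp [517.8 -74.5 253.1] tool y -168.7 tilt [ 0.001 -0.    -1.   ] open 29.9 q6 2.66 t 21.725
shift shares [-4.38 -4.35  5.11]
```

View pics/c9.png

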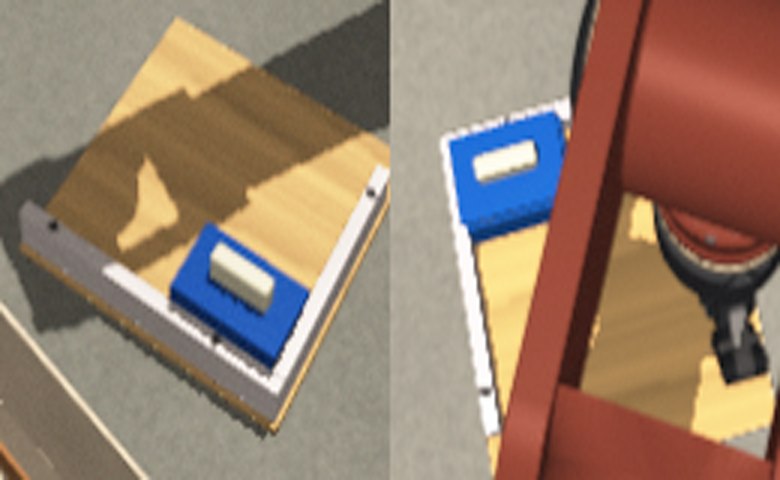

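```bash
python3 - <<'E'
from h import *
d=cam("scene"); h,s,v=cv2.split(d["hsv"])
m=(h>100)&(h<125)&(s>150)
for lo in (60,150,190):
  for c in blobs(m&(v>lo)):
    p=c.mean(0)
    if 300<p[0]<380 and 230<p[1]<290: print(lo,p.round(),rect(cast(d,c,.054)))
w=(s<60)&(v>200)
for c in blobs(w,30):
    p=c.mean(0)
    if 270<p[0]<400 and 200<p[1]<310: print("white",p.round(),c.min(0),c.max(0))
# left stop inner top edge, and outer far-stop edge, by columns/rows of the white mask
e=np.array([(np.where(w[y,350:395])[0].min()+350-.5,y) for y in range(228,262)]); q=cast(d,e,.036)[:,:2]*1000
vx,vy,x0,y0=cv2.fitLine(q.astype(np.float32),cv2.DIST_HUBER,0,.01,.01).ravel(); print("left stop inner: yaw",np.degrees(np.arctan2(vy,vx)),(x0,y0))
n=np.array([-vy,vx])*np.sign(vx); 
for c in blobs(m&(v>150)):
    p=c.mean(0)
    if 300<p[0]<380 and 230<p[1]<290:
        b=cv2.boxPoints(cv2.minAreaRect((cast(d,c,.054)[:,:2]*1000).astype(np.float32))); print("lid corner dist to left stop",((b-[x0,y0])@n).round(1), b.round(1).tolist())
E
```

```text
60 [339. 253.] (array([630.4,  86.4]), array([59.8, 90.7]), 11.3)
150 [340. 252.] (array([626.6,  84.8]), array([52.5, 88.8]), 11.9)
white [312. 255.] [293 245] [329 266]
white [340. 247.] [331 241] [350 253]
white [360. 257.] [332 228] [384 277]
left stop inner: yaw 12.237127 (np.float32(550.4443), np.float32(111.41274))
lid corner dist to left stop [  2.5 -86.4 -86.7   2.1] [[591.7000122070312, 122.9000015258789], [610.0, 35.900001525878906], [661.4000244140625, 46.70000076293945], [643.2000122070312, 133.6999969482422]]
```

```bash
python3 -c "
from station import finish_job
print(finish_job())"
```

```text
the job is handed in; nothing more can be done
None
```

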